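Put the clamping blocks back in their trays

ROBOT

A 6-joint arm with a two-finger parallel gripper is mounted at the origin on the work surface; the furniture and walls round the work are solid. World frame = base frame: x ahead of the robot, y to its left, z up, the work surface at z = 0. Lengths are in m, angles in rad, forces in N, time in s.
With the tool pointing down it reaches from about 0.35 to 0.975 m from the base axis. Payload 4.9 kg.
Tool frame: the origin (TCP) lies at the very end of the fingers, on their centre line; the grasp point (between the pads) lies 19 mm behind it (pinch_z is the distance from the TCP to the grasp point, in m); z points along the fingers, y is the line along which they close (so a half turn about z gives the same grasp; the last joint's range is limited). The gripper opens to 85 mm and grips with 20 to 120 N. Pads are 22 mm wide; open, the fingers measure 114 mm over their backs; the gripper's body (76 mm by 85 mm) begins 54 mm behind the grasp point. The pads swing forward as they close: fully open they stand 13 mm farther back than shut.
Start: joints at [-1.385, 0.053, 1.613, -0, 1.476, -0.119], TCP at [0.188, -0.596, 0.231] pointing down, gripper open.
Joint ranges: [-3.01, 3.01], [-1.01, 2.22], [0.06, 2.58], [-1.02, 4.17], [0.09, 2.62], [-3.14, 3.14]. Speed limits (rad/s): [2.57, 2.57, 3.14, 3.14, 3.14, 3.14].

INTERFACE

Orientations are given as a unit quaternion [w, x, y, z].
In Python, from plant import * gives the robot as it stands. The module is installed in compiled form; this text tells all that it offers.
- The arm moves only by the tool play_rows, never from a script. Its arguments are lists of equal length, an entry for each row: "linear": the shift along the world's x, y, z in m, a list of three; "turn": the turn about the world's z in degrees. A call has 1 to 8 rows; each row shifts and turns the commanded pose from where the row before left it; what a row does not reach is not made up. A row lasts 1/8 s, in which the tool goes at most 62.5 mm and 10.7 degrees, less where a joint would pass 70% of its speed; a pose out of reach is approached as far as the arm can. A call is refused whole if a number of a shift passes 0.0625 or a number of a turn 10.7, either way. A call with a gripper value outside its range is refused whole. "hand" is the finger opening in m, from 0 to 0.0854, set as the call begins (left out, the last holds). The fingers move at their own pace and stop on an object; the grip force is fixed at half the most. Time passes only in rows, so rows that do not move let the fingers close. It gives the time, the measured TCP pose, the force, the opening and the grip force at its end, in the units of the state.
- state(): the state, without advancing time (a new reading comes with each control period).
- grab_frame(name): name is "scene" or "top" or "wrist"; returns the picture (384x512x3 uint8, red, green, blue); there is no depth.
- camera_info(name): a dict with "camera_matrix" (3x3 intrinsics, pixels), "distortion" ([k1, k2, p1, p2, k3] as OpenCV has them; the pictures are not rectified), "origin" and "attitude" of the camera in the world; the wrist camera has in their place "mount" (4x4, takes a point from camera to tool coordinates, whose origin is the TCP and whose axes are the flange's). Camera axes: x right, y down, z forward; pixel columns grow to the right and rows downward; lengths in m; the calibration is good to about 2 mm. A picture is of the moment at which its call begins: read the wrist's pose just before it. camera_info takes no time and is no camera call.
- job_done(): hands the job in; it is judged then, once.
Trained networks look in the newest picture that a camera, given by its name, has taken for a name from the list of things; names that differ only in an ending like _2 or _b are one class to them, and where a whole thing is asked for, a point or a joint stands for the part that bears it (a point fixed in the world has none). Each returns a list of dicts, best first, with "p" (0 to 1); they miss things now and then, are a little off and sometimes report something else, mostly with a low value. They report only what shows in the picture. A call takes as long as a camera call. They do not tell look-alikes from the thing itself.
- trace(camera, thing): "region" (384x512 bool, what is visible of it) and "location" ([column, row] in pixels, amid what is visible of it).
The state is a dict: "time": time; "joint_pos": joint angles; "joint_vel": joint speeds; "joint_efforts": joint torques, N m; "tool_pos": TCP position; "tool_rot": TCP orientation; "contact_force": force on the tool from outside, world axes, zero at the start; "ft_torque": the same for the moment, N m; "gripper_width": opening from 0.0 (shut) to 1.0 (fully open); "grasp_force": force on a finger pad.
Only numpy, scipy, OpenCV 4.12 (cv2) and the standard library are available. Lean on these libraries where they do the work, as an engineer would, in place of code of your own. Each camera call takes 0.05 s, during which the arm holds its last target. There are 200 camera calls.

TASK

The glue-up is finished: put the four pale wooden clamping blocks with cork feet away, each standing on its cork foot, flat on the floor of the tray made to its length (shortest block in the shortest tray, and so on up to the longest). Leave the bench dog and the dark offcut that stand among them where they are.

Things in the scene. Friction and masses are not known exactly. Their poses are not given: they have to be found in the camera images.
- block_a_centre (a point): centre of the shortest clamping block: pale wooden block standing on a cork foot, 44 mm long (its x axis), 34 mm wide (its y axis), 45 mm high, of which the lowest 8 mm are cork; loose, about 44 g; the point is half-way up, 22.5 mm above its underside, z up
- block_b_centre (a point): centre of the second shortest clamping block: pale wooden block standing on a cork foot, 62 mm long (its x axis), 34 mm wide (its y axis), 45 mm high, of which the lowest 8 mm are cork; loose, about 62 g; the point is half-way up, 22.5 mm above its underside, z up
- block_c_centre (a point): centre of the second longest clamping block: pale wooden block standing on a cork foot, 80 mm long (its x axis), 34 mm wide (its y axis), 45 mm high, of which the lowest 8 mm are cork; loose, about 80 g; the point is half-way up, 22.5 mm above its underside, z up
- block_d_centre (a point): centre of the longest clamping block: pale wooden block standing on a cork foot, 98 mm long (its x axis), 34 mm wide (its y axis), 45 mm high, of which the lowest 8 mm are cork; loose, about 98 g; the point is half-way up, 22.5 mm above its underside, z up
- tray_a_floor (a point): centre of the inner floor (top face) of the shortest tray, for the shortest block: shallow open wooden tray fixed to the bench, inside 60 mm long (its x axis) by 50 mm wide (its y axis), outside 68 by 58 mm; dark walls 4 mm thick, their rims 10 mm above the inner floor, which lies 5 mm above the bench
- tray_b_floor (a point): centre of the inner floor (top face) of the second shortest tray, for the second shortest block: shallow open wooden tray fixed to the bench, inside 78 mm long (its x axis) by 50 mm wide (its y axis), outside 86 by 58 mm; dark walls 4 mm thick, their rims 10 mm above the inner floor, which lies 5 mm above the bench
- tray_c_floor (a point): centre of the inner floor (top face) of the second longest tray, for the second longest block: shallow open wooden tray fixed to the bench, inside 96 mm long (its x axis) by 50 mm wide (its y axis), outside 104 by 58 mm; dark walls 4 mm thick, their rims 10 mm above the inner floor, which lies 5 mm above the bench
- tray_d_floor (a point): centre of the inner floor (top face) of the longest tray, for the longest block: shallow open wooden tray fixed to the bench, inside 114 mm long (its x axis) by 50 mm wide (its y axis), outside 122 by 58 mm; dark walls 4 mm thick, their rims 10 mm above the inner floor, which lies 5 mm above the bench
- dog_centre (a point): centre of the bench dog, a turned pale wooden peg standing on its round head, 29 mm across, 65 mm high, loose; bystander, half-way up
- offcut_centre (a point): centre of the offcut, a plain dark red-brown sawn block without cork foot, 45 (x) by 90 (y) by 30 mm high, loose; bystander, half-way up
Mind the look-alikes: they are no part of the job. Leave any turquoise look-alike of the part that bears block_c_centre alone.

How it is judged:
At the end, for the whole second after the job is handed in: Each of the four blocks stands on its cork foot (within 0.1 rad of upright), flat on the floor of the tray of its own length rank (centre within 13 mm of the tray's centre, height within 4 mm), released and at rest; bench dog and offcut within 25 mm of where they stood (horizontal distance between block_a_centre and tray_a_floor below 0.013 m and z of block_a_centre in the frame of tray_a_floor between 0.0185 and 0.0265 m and angle between each of block_a_centre, block_b_centre, block_c_centre, block_d_centre's own z axis and vertical below 0.1 rad and linear speed of each of block_a, block_b, block_c, block_d below 0.02 m/s and horizontal distance between block_b_centre and tray_b_floor below 0.013 m and z of block_b_centre in the frame of tray_b_floor between 0.0185 and 0.0265 m and horizontal distance between block_c_centre and tray_c_floor below 0.013 m and z of block_c_centre in the frame of tray_c_floor between 0.0185 and 0.0265 m and horizontal distance between block_d_centre and tray_d_floor below 0.013 m and z of block_d_centre in the frame of tray_d_floor between 0.0185 and 0.0265 m and distance of each of dog_centre, offcut_centre from where it was at the start of the episode below 0.025 m); the robot touches nothing.
It fails at once if the bench dog is pushed more than 25 mm from its place or knocked over (distance of dog_centre from where it was at the start of the episode above 0.025 m or angle between dog_centre's own z axis and vertical above 0.6 rad).
It fails at once if the dark offcut is pushed more than 25 mm from its place or knocked over (distance of offcut_centre from where it was at the start of the episode above 0.025 m or angle between offcut_centre's own z axis and vertical above 0.6 rad).
It also fails if it takes over 120 s, if anything falls off the work surface, if the arm or the gripper's body presses on something with over 40 N, if the wrist force passes 120 N, or if a joint passes its speed limit or range.

## Working session

There is one attempt and no reset: what is moved stays moved. The work goes in short steps, Python scripts to look and compute and a tool call to move; the robot and the scene stay as the last step left them, time stands still between calls to the robot, and variables do not carry over. Pictures are saved under pics/ and viewed, at most 14 in all, crops included, and the job is handed in when it is done.

Besides the shell and the picture viewer there is one more tool, called after "Request:" as name(argument=value, ...), one argument or row to a line, values as JSON. play_rows: Moves the arm, as the interface text tells. Its arguments: {"type":"object","properties":{"linear":{"type":"array","items":{"type":"array","items":{"type":"number"}}},"turn":{"type":"array","items":{"type":"number"}},"hand":{"type":"number"}},"required":["linear","turn"]}

```bash
mkdir -p pics; python3 - <<'E'
from plant import *
import cv2
for n in ["top","scene"]:
    f=grab_frame(n); cv2.imwrite(f"pics/{n}0.png",cv2.resize(f[:,:,::-1],(800,600)))
    print(n,camera_info(n))
print(camera_info("wrist"),state())
for n in ["block_a_centre","tray_a_floor","dog_centre","offcut_centre"]:
    for r in trace("top",n): print(n,r["p"],r["location"],r["region"].sum())
E
```

```text
top {'camera_matrix': array([[434.38925667,   0.        , 260.79083982],
       [  0.        , 434.38925667, 184.8246413 ],
       [  0.        ,   0.        ,   1.        ]]), 'distortion': array([-0.13980155,  0.        ,  0.        ,  0.        ,  0.        ]), 'origin': array([ 0.157632  , -0.00683744,  1.36667949]), 'attitude': array([-0.07803367,  0.7285431 , -0.67712228,  0.06812575])}
scene {'camera_matrix': array([[359.91937594,   0.        , 255.20442218],
       [  0.        , 359.91937594, 192.50269813],
       [  0.        ,   0.        ,   1.        ]]), 'distortion': array([-0.00351716,  0.        ,  0.        ,  0.        ,  0.        ]), 'origin': array([-0.06128593,  0.75483669,  0.47605723]), 'attitude': array([ 0.14160453, -0.24553222,  0.80884523, -0.51520043])}
{'camera_matrix': array([[334.27769534,   0.        , 255.69107911],
       [  0.        , 334.27769534, 190.91271829],
       [  0.        ,   0.        ,   1.        ]]), 'distortion': array([-0.00200528,  0.        ,  0.        ,  0.        ,  0.        ]), 'mount': array([[-1.33099620e-03, -9.62812662
[... 536 characters left out ...]
5,
       -2.66016708e-04,  1.53519032e-03]), 'joint_efforts': array([ 9.57712982e-04, -3.94904673e+01, -3.71361279e+01, -6.49579351e-05,
        3.91241920e-03, -1.02944307e-05]), 'tool_pos': array([ 0.18746082, -0.595618  ,  0.23016897]), 'tool_rot': array([-9.58689539e-04,  9.88409071e-01,  1.51811024e-01, -4.49217111e-05]), 'contact_force': array([ 0.16706075, -0.00324249, -0.09427896]), 'ft_torque': array([-0.00183397,  0.00723953, -0.01974456]), 'grasp_force': 0.0, 'gripper_width': 1.001686324014814}
block_a_centre 0.54 [295.0, 181.6] 198
tray_a_floor 0.95 [165.5, 129.2] 370
offcut_centre 0.74 [361.6, 166.0] 415
offcut_centre 0.67 [164.8, 175.8] 253
offcut_centre 0.5 [256.7, 177.0] 298
```

View pics/top0.png

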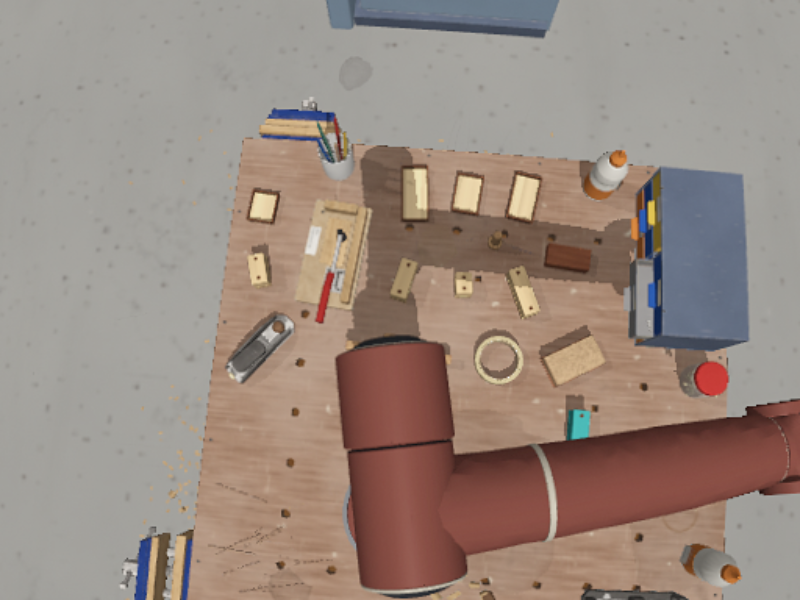

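View pics/scene0.png

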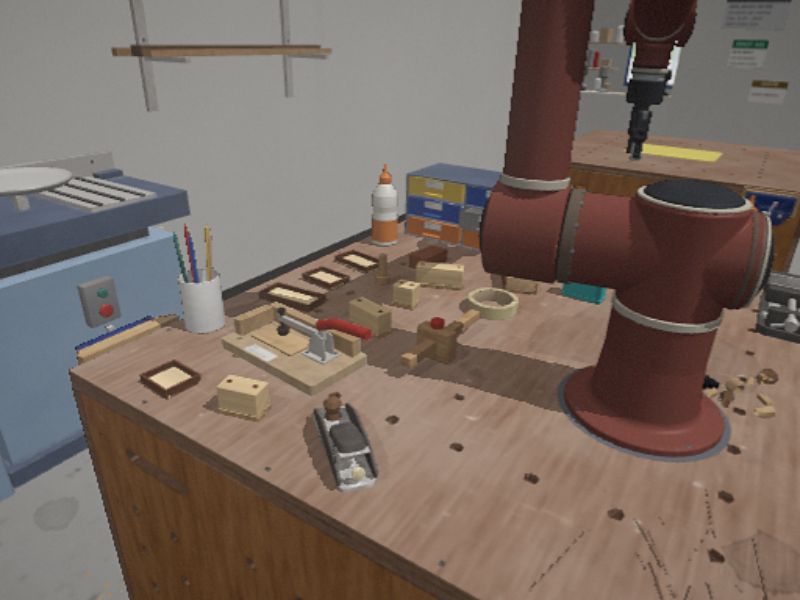

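The top view (800-wide) shows:
- **Trays:** (264,206), (415,193), (467,193), (523,197).
- **Blocks:** (259,269), (404,279), (463,284), (523,292).
- **Bystanders:** dog at (497,241), offcut at (568,258).
- **Look-alike:** turquoise, at (578,424).

The scene view agrees, and a toggle clamp and a pencil cup stand between the left tray and the rest.

```bash
cat > h.py <<'E'
from plant import *
import cv2, numpy as np
from scipy.spatial.transform import Rotation as R
def q2R(q): return R.from_quat([q[1],q[2],q[3],q[0]]).as_matrix()
def cam(name):
    i=camera_info(name)
    if name=="wrist":
        s=state(); T=np.eye(4); T[:3,:3]=q2R(s["tool_rot"]); T[:3,3]=s["tool_pos"]; T=T@i["mount"]
        return i["camera_matrix"],i["distortion"],T[:3,:3],T[:3,3]
    return i["camera_matrix"],i["distortion"],q2R(i["attitude"]),np.array(i["origin"])
def px2w(c,uv,z):
    K,d,Rm,o=c
    n=cv2.undistortPoints(np.array(uv,float).reshape(-1,1,2),K,d).reshape(-1,2)
    r=np.c_[n,np.ones(len(n))]@Rm.T
    return o+r*((z-o[2])/r[:,2])[:,None]
def w2px(c,P):
    K,d,Rm,o=c
    return cv2.projectPoints((np.array(P,float)-o)@Rm,np.zeros(3),np.zeros(3),K,d)[0].reshape(-1,2)
E
python3 - <<'E'
from h import *
c=cam("top"); k=1/1.5625
n={"tA":(264,206,.01),"tD?":(415,193,.01),"t2":(467,193,.01),"t3":(523,197,.01),"b1":(259,269,.04),"b2":(404,279,.04),"b3":(463,284,.04),"b4":(523,292,.04),"dog":(496,241,.04),"off":(568,258,.03),"turq":(578,424,.04),"cup":(340,155,.1),"toggle":(335,255,.02)}
for a,(u,v,z) in n.items(): print(a,px2w(c,[(u*k,v*k)],z)[0].round(3))
E
```

```text
tA [0.598 0.339 0.01 ]
tD? [0.649 0.022 0.01 ]
t2 [ 0.657 -0.087  0.01 ]
t3 [ 0.657 -0.206  0.01 ]
b1 [0.455 0.325 0.04 ]
b2 [0.455 0.031 0.04 ]
b3 [ 0.453 -0.088  0.04 ]
b4 [ 0.446 -0.209  0.04 ]
dog [ 0.547 -0.15   0.04 ]
off [ 0.526 -0.3    0.03 ]
turq [ 0.192 -0.328  0.04 ]
cup [0.687 0.176 0.1  ]
toggle [0.5   0.176 0.02 ]
```

Request:
play_rows(
  linear=[
    [0.01, 0.04, 0.01],
    [0.01, 0.04, 0.01],
    [0.01, 0.04, 0.01],
    [0.01, 0.04, 0.01],
    [0.01, 0.04, 0.01],
    [0.015, 0.04, 0.01],
    [0.015, 0.035, 0.01],
    [0.015, 0.03, 0],
  ],
  turn=[-2.2, -2.2, -2.2, -2.2, -2.2, -2.2, -2.2, -2.0],
)

```text
time: 1.3
tool_pos: [0.2831, -0.2902, 0.3026]
tool_rot: [0.001, 1.0, 0.0, 0.001]
contact_force: [-0.1, -0.3, -0.6]
gripper_width: 1.001
grasp_force: 0.0
```

Request:
play_rows(
  linear=[
    [0.033, 0.026, 0],
    [0.033, 0.026, 0],
    [0.033, 0.026, 0],
    [0.033, 0.026, 0],
    [0.033, 0.026, 0],
    [0.033, 0.026, 0],
    [0.033, 0.026, 0],
    [0.03, 0.02, 0],
  ],
  turn=[0, 0, 0, 0, 0, 0, 0, 0],
)

```text
time: 2.3
tool_pos: [0.5446, -0.0879, 0.3013]
tool_rot: [0.0, 1.0, 0.001, 0.0]
contact_force: [0.2, 0.4, -0.1]
gripper_width: 1.003
grasp_force: 0.0
```

Request:
play_rows(
  linear=[
    [0, 0, 0],
    [0, 0, 0],
  ],
  turn=[0, 0],
)

```text
time: 2.55
tool_pos: [0.5431, -0.0894, 0.3011]
tool_rot: [0.0, 1.0, 0.001, -0.0]
contact_force: [-0.1, -0.1, -0.6]
gripper_width: 0.997
grasp_force: 0.0
```

```bash
cat >> h.py <<'E'
import pickle
def snap(tag):
    c=cam("wrist"); f=grab_frame("wrist")
    out={}
    for n in ["block_a_centre","tray_a_floor","dog_centre","offcut_centre"]:
        out[n]=trace("wrist",n)
        for r in out[n]: print(n,round(r["p"],2),np.round(r["location"]),r["region"].sum(),px2w(c,[r["location"]],.04 if n[0]!="t" else .005)[0].round(3))
    pickle.dump((c,f,out),open(f"{tag}.pkl","wb"))
    cv2.imwrite(f"pics/{tag}.png",cv2.resize(f[:,:,::-1],(800,600)))
E
python3 -c "
from h import *
snap('w1')"
```

```text
block_a_centre 0.93 [259. 216.] 1047 [ 0.464 -0.093  0.04 ]
dog_centre 0.86 [306. 142.] 509 [ 0.558 -0.15   0.04 ]
offcut_centre 0.82 [423. 161.] 2977 [ 0.535 -0.294  0.04 ]
offcut_centre 0.35 [352.  59.] 4739 [ 0.652 -0.198  0.04 ]
```

View pics/w1.png

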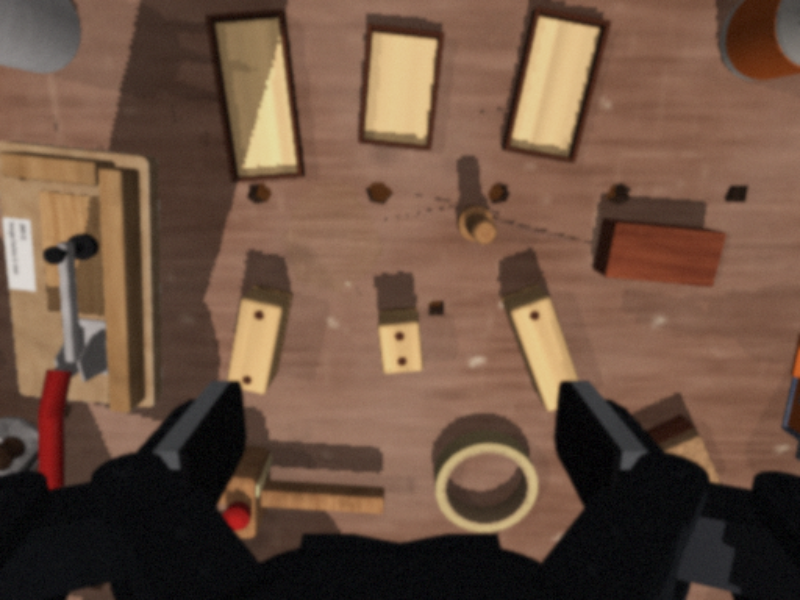

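Request:
play_rows(
  linear=[
    [0, 0.045, 0],
    [0, 0.045, 0],
    [0, 0.045, 0],
    [0, 0.045, 0],
    [0, 0.045, 0],
    [0, 0.045, 0],
    [0, 0.045, 0],
    [0, 0.0, 0],
  ],
  turn=[0, 0, 0, 0, 0, 0, 0, 0],
)

```text
time: 3.8
tool_pos: [0.543, 0.2277, 0.3013]
tool_rot: [-0.0, 1.0, 0.002, -0.0]
contact_force: [-0.1, -0.2, -0.3]
gripper_width: 0.998
grasp_force: 0.0
```

Request:
play_rows(
  linear=[
    [0, 0, 0],
  ],
  turn=[0],
)

```text
time: 3.92
tool_pos: [0.5435, 0.2252, 0.3013]
tool_rot: [0.0, 1.0, 0.0, -0.0]
contact_force: [-0.4, 0.1, 0.4]
gripper_width: 1.002
grasp_force: 0.0
```

```bash
python3 -c "
from h import *
snap('w2')"
```

```text
block_a_centre 0.94 [492. 215.] 1689 [ 0.465 -0.077  0.04 ]
tray_a_floor 0.7 [164. 108.] 2709 [0.598 0.342 0.005]
```

View pics/w2.png

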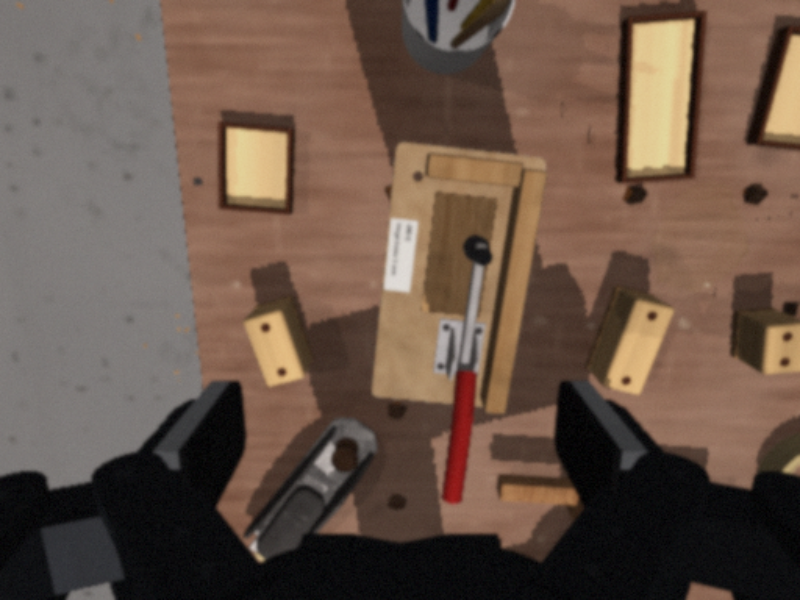

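View w1 (fingers at the bottom) shows, left to right:
- **Trays:** D (255,95), B (400,88), C (555,85).
- **Blocks:** C (257,345), A (401,347), D (545,355).
- **Bystanders:** dog (478,225), offcut (665,252).

View w2 shows tray A at (256,167) and block B at (276,347), with the toggle jig at (460,280) and the pencil cup at (455,30) between. I'll fit rectangles of known size to the corners.

```bash
cat >> h.py <<'E'
from scipy.optimize import least_squares
def fit(c,uv,L,W,z):
    # corners in order: top-left, top-right, bottom-right, bottom-left of the picture; +x world is picture-up, +y left
    P=px2w(c,np.array(uv)/1.5625,z)[:,:2]
    B=np.array([[L/2,W/2],[L/2,-W/2],[-L/2,-W/2],[-L/2,W/2]])
    def f(p):
        s,k=np.sin(p[2]),np.cos(p[2]); return (B@np.array([[k,s],[-s,k]])+p[:2]-P).ravel()
    r=least_squares(f,[*P.mean(0),0])
    return r.x, np.abs(r.fun).max(), np.linalg.norm(P[0]-P[3]),np.linalg.norm(P[1]-P[2]),np.linalg.norm(P[0]-P[1]),np.linalg.norm(P[2]-P[3])
E
python3 - <<'E'
from h import *
c1,f1,o1=pickle.load(open("w1.pkl","rb")); c2,f2,_=pickle.load(open("w2.pkl","rb"))
D=[("tD",c1,[(209,14),(284,11),(303,175),(234,181)],.122,.058,.015),
("tD'",c2,[(622,13),(705,11),(692,179),(618,181)],.122,.058,.015),
("tB",c1,[(370,28),(442,36),(430,149),(360,142)],.086,.058,.015),
("tC",c1,[(537,9),(608,20),(574,160),(503,148)],.104,.058,.015),
("tA",c2,[(221,122),(294,126),(291,213),(219,208)],.068,.058,.015),
("bC",c1,[(246,298),(287,306),(264,394),(228,383)],.08,.034,.045),
("bC'",c2,[(628,289),(672,302),(642,393),(597,377)],.08,.034,.045),
("bA",c1,[(380,324),(416,321),(422,371),(384,374)],.044,.034,.045),
("bD",c1,[(510,310),(546,297),(587,400),(550,411)],.098,.034,.045),
("bB",c2,[(247,319),(284,307),(304,378),(268,387)],.062,.034,.045),
("off",c1,[(615,222),(723,231),(712,284),(605,274)],.045,.09,.03)]
for n,*a in D:
    x,e,*l=fit(*a); print(n,x[:2].round(4),"yaw",np.degrees(x[2]).round(1),"res",e.round(4),np.round(l,3))
print("dog",px2w(c1,np.array([[484,231]])/1.5625,.065).round(3))
E
```

```text
tD [0.6502 0.0203] yaw 3.8 res 0.002 [0.121 0.118 0.056 0.056]
tD' [0.6501 0.0252] yaw 3.9 res 0.0024 [0.122 0.122 0.061 0.059]
tB [ 0.6561 -0.0895] yaw -5.8 res 0.0024 [0.082 0.082 0.054 0.055]
tC [ 0.6587 -0.2081] yaw -9.9 res 0.0027 [0.101 0.102 0.054 0.058]
tA [0.5986 0.34  ] yaw -4.9 res 0.0014 [0.067 0.068 0.057 0.059]
bC [0.458  0.0281] yaw -16.3 res 0.0023 [0.076 0.08  0.033 0.031]
bC' [0.4626 0.0346] yaw -12.6 res 0.004 [0.077 0.081 0.038 0.042]
bA [ 0.4566 -0.0896] yaw 5.2 res 0.0025 [0.044 0.044 0.029 0.032]
bD [ 0.4495 -0.2111] yaw 23.7 res 0.0019 [0.097 0.099 0.03  0.032]
bB [0.4567 0.3266] yaw 13.0 res 0.002 [0.061 0.063 0.032 0.031]
off [ 0.5321 -0.3015] yaw -4.8 res 0.002 [0.042 0.044 0.087 0.089]
dog [[ 0.555 -0.15   0.065]]
```

Request:
play_rows(
  linear=[
    [-0.012, 0.015, -0.02],
    [-0.012, 0.015, -0.025],
    [-0.012, 0.015, -0.025],
    [-0.012, 0.015, -0.025],
    [-0.012, 0.015, -0.025],
    [-0.012, 0.015, -0.025],
    [-0.0145, 0.0125, -0.025],
    [0, 0, 0],
  ],
  turn=[2, 2, 2, 2, 2, 2, 1, 0],
)

```text
time: 5.18
tool_pos: [0.4534, 0.328, 0.1273]
tool_rot: [0.001, 0.993, 0.115, -0.003]
contact_force: [0.2, -0.4, 0.1]
gripper_width: 1.002
grasp_force: 0.0
```

Request:
play_rows(
  linear=[
    [0, 0, 0],
  ],
  turn=[0],
)

```text
time: 5.3
tool_pos: [0.4572, 0.3284, 0.1317]
tool_rot: [-0.0, 0.993, 0.114, 0.0]
contact_force: [-0.2, -0.5, 0.0]
gripper_width: 0.998
grasp_force: 0.0
```

```bash
cat >> h.py <<'E'
def near(tag,n,L,W,z):
    """Picture from near: region of thing n; rectangle model of its top face against the bright pixels."""
    c=cam("wrist"); f=grab_frame("wrist"); print("tcp",state()["tool_pos"].round(4))
    rs=trace("wrist",n)
    pickle.dump((c,f,rs),open(f"{tag}.pkl","wb")); im=f[:,:,::-1].copy()
    for r in rs[:2]:
        m=r["region"].astype(np.uint8)
        cs=max(cv2.findContours(m,0,2)[0],key=cv2.contourArea)
        cv2.drawContours(im,[cs],-1,(0,0,255),1)
        P=px2w(c,cs.reshape(-1,2),z)[:,:2]
        (x,y),(a,b),t=cv2.minAreaRect((P*1000).astype(np.float32))
        print(n,round(r["p"],2),np.round(r["location"]),m.sum(),"rect",round(x,1),round(y,1),"size",round(a,1),round(b,1),"ang",round(t,1))
    cv2.imwrite(f"pics/{tag}.png",cv2.resize(im,(800,600)))
E
python3 -c "
from h import *
near('nB','block_b_centre',.062,.034,.045)"
```

```text
tcp [0.4578 0.3285 0.1324]
block_b_centre 0.87 [259. 190.] 4126 rect 459.4 329.8 size 67.5 33.5 ang 14.6
```

View pics/nB.png

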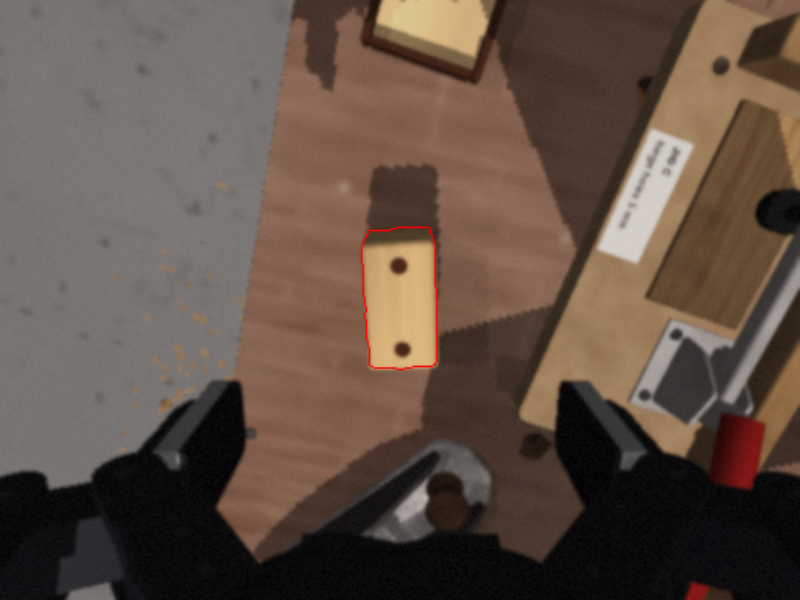

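The contour outlines block B cleanly: top face (362–437, 240–368), centred between the fingers. I'll descend.

Request:
play_rows(
  linear=[
    [0, 0, -0.03],
    [0, 0, -0.03],
    [0, 0, -0.03],
    [0, 0, -0.02],
    [0, 0, -0.007],
    [0, 0, 0],
    [0, 0, 0],
  ],
  turn=[1, 0, 0, 0, 0, 0, 0],
)

```text
time: 6.28
tool_pos: [0.4581, 0.3289, 0.0157]
tool_rot: [-0.0, 0.992, 0.122, 0.001]
contact_force: [-0.2, 0.0, -0.5]
gripper_width: 0.996
grasp_force: 0.0
```

Request:
play_rows(
  linear=[
    [0, 0, 0],
    [0, 0, 0],
    [0, 0, 0],
    [0, 0, 0],
    [0, 0, 0],
    [0, 0, 0],
  ],
  turn=[0, 0, 0, 0, 0, 0],
  hand=0,
)

```text
time: 7.02
tool_pos: [0.4575, 0.3286, 0.0148]
tool_rot: [-0.0, 0.992, 0.122, 0.0]
contact_force: [1.1, 0.3, 4.4]
gripper_width: 0.391
grasp_force: 60.5
```

Request:
play_rows(
  linear=[
    [0, 0, 0.02],
    [0, 0, 0.04],
    [0, 0, 0.045],
    [0, 0, 0.045],
    [0, -0.02, 0.03],
    [0, -0.05, 0],
    [0, -0.05, 0],
    [0, -0.05, 0],
  ],
  turn=[0, 0, 0, 0, 0, -2.2, -2.2, -2.2],
)

```text
time: 8.02
tool_pos: [0.4565, 0.1569, 0.195]
tool_rot: [0.0, 0.998, 0.065, 0.0]
contact_force: [0.5, -0.5, -0.9]
gripper_width: 0.392
grasp_force: 60.2
```

Request:
play_rows(
  linear=[
    [0, -0.05, 0],
    [0, -0.05, 0],
    [0.05, -0.045, 0],
    [0.05, -0.045, 0],
    [0.05, -0.03, -0.02],
    [0.048, -0.028, -0.03],
    [0, 0, -0.02],
    [0, 0, 0],
  ],
  turn=[-2.2, -2.2, -2.2, -2.2, -2.2, -2.2, 0, 0],
)

```text
time: 9.02
tool_pos: [0.6454, -0.0824, 0.1221]
tool_rot: [-0.001, 0.999, -0.05, -0.003]
contact_force: [0.5, -0.2, -0.8]
gripper_width: 0.388
grasp_force: 60.1
```

Request:
play_rows(
  linear=[
    [0, 0, 0],
    [0, 0, 0],
  ],
  turn=[0, 0],
)

```text
time: 9.28
tool_pos: [0.6479, -0.0825, 0.1273]
tool_rot: [0.0, 0.999, -0.05, 0.002]
contact_force: [0.4, -0.5, 0.3]
gripper_width: 0.388
grasp_force: 60.1
```

```bash
python3 -c "
from h import *
near('pB','tray_b_floor',.086,.058,.015)"
```

```text
tcp [ 0.6479 -0.0826  0.127 ]
tray_b_floor 0.83 [265. 146.] 4872 rect 667.8 -89.6 size 59.1 66.5 ang 84.2
```

View pics/pB.png

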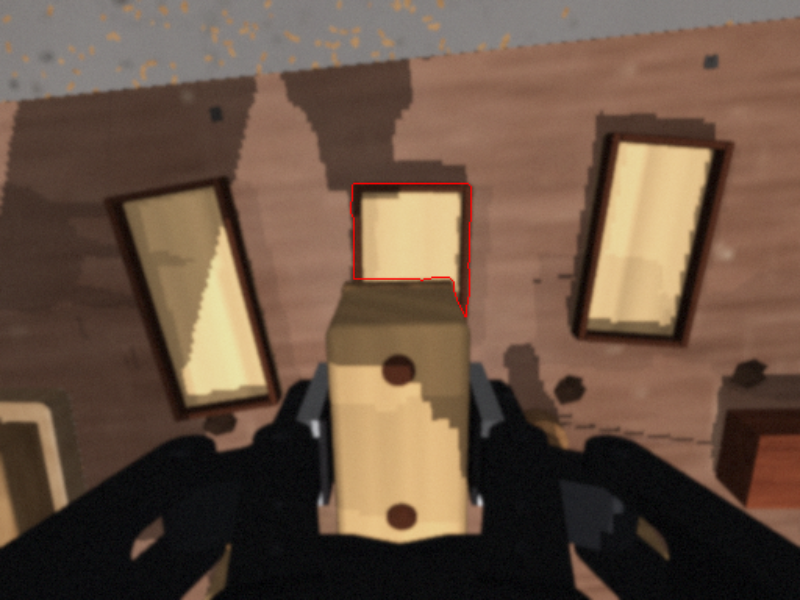

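Block B is held upright, with its top face at about (330–468, 330–535). Tray B's far half is outlined at (352–471, 184–280). Trays D and C are fully visible, so I'll fit them from here.

```bash
python3 - <<'E'
from h import *
c,f,_=pickle.load(open("pB.pkl","rb"))
for n,uv,L,W,z in [("tD",[(106,200),(228,180),(278,402),(177,417)],.122,.058,.015),("tC",[(608,135),(733,145),(687,345),(574,336)],.104,.058,.015),("blk",[(328,330),(469,330),(468,538),(331,538)],.062,.034,.127+.0302)]:
    x,e,*l=fit(c,uv,L,W,z); print(n,x[:2].round(4),np.degrees(x[2]).round(1),e.round(4),np.round(l,3))
print(px2w(c,np.array([(352,184),(471,184)])/1.5625,.015).round(4))
E
```

```text
tD [0.6506 0.0206] 3.4 0.0022 [0.118 0.118 0.06  0.056]
tC [ 0.659  -0.2074] -9.9 0.0024 [0.1   0.1   0.059 0.06 ]
blk [ 0.6479 -0.0818] -5.6 0.0028 [0.057 0.057 0.032 0.035]
[[ 0.7032 -0.0648  0.015 ]
 [ 0.6975 -0.1214  0.015 ]]
```

Request:
play_rows(
  linear=[
    [0.009, -0.0065, 0],
    [0, 0, -0.02],
    [0, 0, -0.025],
    [0, 0, -0.025],
    [0, 0, -0.02],
    [0, 0, 0],
    [0, 0, 0],
  ],
  turn=[0, 0, 0, 0, 0, 0, 0],
)

```text
time: 10.25
tool_pos: [0.6571, -0.0897, 0.0352]
tool_rot: [0.0, 0.999, -0.05, 0.001]
contact_force: [-0.6, 0.6, -0.3]
gripper_width: 0.391
grasp_force: 60.1
```

Request:
play_rows(
  linear=[
    [0, 0, -0.008],
    [0, 0, -0.0065],
    [0, 0, 0],
    [0, 0, 0],
  ],
  turn=[0, 0, 0, 0],
)

```text
time: 10.75
tool_pos: [0.6563, -0.0894, 0.0199]
tool_rot: [-0.0, 0.999, -0.05, -0.0]
contact_force: [0.9, 0.2, -1.0]
gripper_width: 0.388
grasp_force: 60.3
```

Request:
play_rows(
  linear=[
    [0, 0, 0],
    [0, 0, 0],
    [0, 0, 0],
    [0, 0, 0],
  ],
  turn=[0, 0, 0, 0],
  hand=0.075,
)

```text
time: 11.25
tool_pos: [0.6565, -0.0895, 0.0202]
tool_rot: [0.0, 0.999, -0.05, 0.0]
contact_force: [-0.2, 0.6, -1.0]
gripper_width: 0.881
grasp_force: 0.0
```

Request:
play_rows(
  linear=[
    [0, 0, 0.025],
    [0, 0, 0.045],
    [0, 0, 0.04],
    [-0.03, 0, 0.01],
    [-0.05, 0, 0],
    [-0.05, 0, 0],
    [-0.05, 0, 0],
    [-0.02, 0, -0.01],
  ],
  turn=[0, 0, 0, 2.2, 2.2, 2.2, 2.2, 2.2],
  hand=0.0854,
)

```text
time: 12.25
tool_pos: [0.4549, -0.0895, 0.1304]
tool_rot: [0.0, 0.999, 0.046, 0.001]
contact_force: [0.0, 0.3, -0.7]
gripper_width: 0.999
grasp_force: 0.0
```

Request:
play_rows(
  linear=[
    [0, 0, 0],
    [0, 0, 0],
  ],
  turn=[0, 0],
)

```text
time: 12.5
tool_pos: [0.4575, -0.0897, 0.1308]
tool_rot: [0.0, 0.999, 0.046, 0.001]
contact_force: [0.4, 0.0, -0.1]
gripper_width: 1.0
grasp_force: 0.0
```

```bash
python3 -c "
from h import *
near('nA','block_a_centre',.044,.034,.045)"
```

```text
tcp [ 0.4577 -0.0897  0.1309]
block_a_centre 0.61 [256. 187.] 3200 rect 461.0 -88.8 size 50.2 34.3 ang 5.2
```

View pics/nA.png

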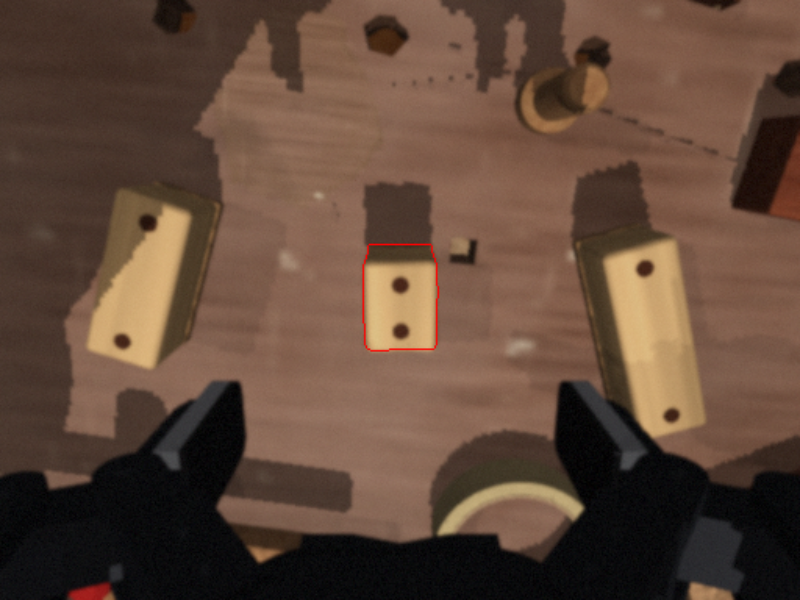

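Block A's top face spans (364–437, 262–350), with the dog at (562,98). Blocks C and D are also visible, so I'll refine all three.

```bash
python3 - <<'E'
from h import *
c,f,_=pickle.load(open("nA.pkl","rb"))
for n,uv,L in [("A",[(363,262),(437,262),(437,350),(367,350)],.044),("C",[(118,187),(192,211),(156,370),(88,348)],.08),("D",[(604,256),(678,237),(706,422),(645,438)],.098)]:
    x,e,*l=fit(c,uv,L,.034,.045); print(n,x[:2].round(4),np.degrees(x[2]).round(1),e.round(4),np.round(l,3))
E
```

```text
A [ 0.457  -0.0898] 6.0 0.0013 [0.042 0.042 0.033 0.033]
C [0.4578 0.0295] -13.5 0.0012 [0.078 0.079 0.032 0.032]
D [ 0.4504 -0.2113] 22.3 0.0023 [0.096 0.095 0.033 0.03 ]
```

Request:
play_rows(
  linear=[
    [0, 0, -0.03],
    [0, 0, -0.03],
    [0, 0, -0.03],
    [0, 0, -0.02],
    [0, 0, -0.006],
    [0, 0, 0],
    [0, 0, 0],
  ],
  turn=[0, 0, 0, 0, 0, 0, 0],
)

```text
time: 13.48
tool_pos: [0.4576, -0.0898, 0.0153]
tool_rot: [0.0, 0.999, 0.046, 0.001]
contact_force: [-0.7, 0.5, 0.3]
gripper_width: 0.998
grasp_force: 0.0
```

Request:
play_rows(
  linear=[
    [0, 0, 0],
    [0, 0, 0],
    [0, 0, 0],
    [0, 0, 0],
    [0, 0, 0],
    [0, 0, 0],
  ],
  turn=[0, 0, 0, 0, 0, 0],
  hand=0,
)

```text
time: 14.22
tool_pos: [0.457, -0.0897, 0.0146]
tool_rot: [0.0, 0.999, 0.046, 0.0]
contact_force: [0.4, 0.6, 4.4]
gripper_width: 0.388
grasp_force: 61.0
```

Request:
play_rows(
  linear=[
    [0, 0, 0.02],
    [0, 0, 0.04],
    [0, 0, 0.045],
    [0, 0, 0.045],
    [0, 0.02, 0.03],
    [0, 0.05, 0],
    [0, 0.05, 0],
    [0, 0.05, 0],
  ],
  turn=[0, 0, 0, 0, 0, -2, -2, -2],
)

```text
time: 15.22
tool_pos: [0.4557, 0.0819, 0.1933]
tool_rot: [0.0, 1.0, -0.007, -0.001]
contact_force: [0.6, -0.3, 0.4]
gripper_width: 0.386
grasp_force: 60.7
```

Request:
play_rows(
  linear=[
    [0, 0.05, 0],
    [0, 0.05, 0],
    [0, 0.05, 0],
    [0.025, 0.05, 0],
    [0.055, 0.045, 0],
    [0.045, 0.015, 0],
    [0.017, 0, -0.05],
    [0, 0, -0.03],
  ],
  turn=[-2, -2, 0, 0, 0, 0, 0, 0],
)

```text
time: 16.23
tool_pos: [0.5914, 0.3344, 0.1099]
tool_rot: [0.001, 0.999, -0.042, -0.002]
contact_force: [-0.1, -0.5, -0.2]
gripper_width: 0.394
grasp_force: 60.6
```

Request:
play_rows(
  linear=[
    [0, 0, 0],
    [0, 0, 0],
  ],
  turn=[0, 0],
)

```text
time: 16.48
tool_pos: [0.5922, 0.3353, 0.1151]
tool_rot: [-0.0, 0.999, -0.041, 0.001]
contact_force: [-0.5, -1.1, -0.1]
gripper_width: 0.389
grasp_force: 60.5
```

```bash
python3 -c "
from h import *
near('pA','tray_a_floor',.068,.058,.015)
c=pickle.load(open('nB.pkl','rb'))[0]
print(px2w(c,np.array([(363,44),(475,82)])/1.5625,.015).round(4))"
```

```text
tcp [0.5927 0.3355 0.1162]
tray_a_floor 0.57 [246. 168.] 4746 rect 599.9 342.0 size 57.8 67.0 ang 85.2
[[0.5654 0.3713 0.015 ]
 [0.5613 0.3174 0.015 ]]
```

View pics/pA.png

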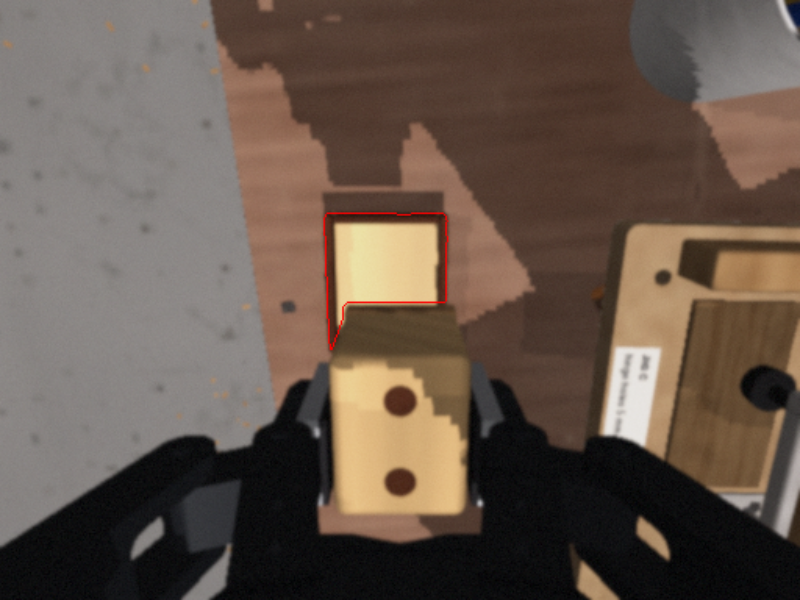

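Block A is held upright, and tray A is outlined at (325–447, 213–350). It sits a few mm left of and ahead of the block, so I'll correct and lower.

Request:
play_rows(
  linear=[
    [0.0065, 0.006, 0],
    [0, 0, -0.02],
    [0, 0, -0.025],
    [0, 0, -0.025],
    [0, 0, -0.011],
    [0, 0, 0],
    [0, 0, 0],
  ],
  turn=[0, 0, 0, 0, 0, 0, 0],
)

```text
time: 17.45
tool_pos: [0.5991, 0.3414, 0.0342]
tool_rot: [-0.0, 0.999, -0.041, 0.001]
contact_force: [0.4, -0.9, -0.1]
gripper_width: 0.387
grasp_force: 60.5
```

Request:
play_rows(
  linear=[
    [0, 0, -0.008],
    [0, 0, -0.006],
    [0, 0, 0],
    [0, 0, 0],
  ],
  turn=[0, 0, 0, 0],
)

```text
time: 17.95
tool_pos: [0.599, 0.3414, 0.0197]
tool_rot: [-0.0, 0.999, -0.041, 0.001]
contact_force: [1.3, 0.9, 2.4]
gripper_width: 0.387
grasp_force: 60.8
```

Request:
play_rows(
  linear=[
    [0, 0, 0],
    [0, 0, 0],
    [0, 0, 0],
    [0, 0, 0],
  ],
  turn=[0, 0, 0, 0],
  hand=0.075,
)

```text
time: 18.45
tool_pos: [0.5982, 0.341, 0.0189]
tool_rot: [0.0, 0.999, -0.041, -0.0]
contact_force: [0.0, -1.0, 0.2]
gripper_width: 0.873
grasp_force: 0.0
```

Request:
play_rows(
  linear=[
    [0, 0, 0.025],
    [0, 0, 0.045],
    [0, 0, 0.045],
    [-0.02, 0, 0.045],
    [-0.04, -0.03, 0.02],
    [-0.04, -0.05, 0],
    [-0.04, -0.05, 0],
    [0, -0.05, 0],
  ],
  turn=[0, 0, 0, 0, -2.2, -2.2, -2.2, -2.2],
  hand=0.0854,
)

```text
time: 19.45
tool_pos: [0.4578, 0.1626, 0.1986]
tool_rot: [0.0, 0.993, -0.117, -0.0]
contact_force: [0.7, 0.3, -0.4]
gripper_width: 1.003
grasp_force: 0.0
```

Request:
play_rows(
  linear=[
    [0, -0.05, 0],
    [0, -0.05, 0],
    [0, -0.032, -0.02],
    [0, 0, -0.04],
    [0, 0, -0.01],
    [0, 0, 0],
    [0, 0, 0],
  ],
  turn=[0, 0, 0, 0, 0, 0, 0],
)

```text
time: 20.32
tool_pos: [0.4614, 0.0318, 0.1308]
tool_rot: [-0.0, 0.993, -0.117, 0.001]
contact_force: [-0.1, 0.2, 0.1]
gripper_width: 1.002
grasp_force: 0.0
```

```bash
python3 -c "
from h import *
near('nC','block_c_centre',.08,.034,.045)"
```

```text
tcp [0.4614 0.0317 0.1309]
block_c_centre 0.62 [260. 194.] 5256 rect 460.4 30.7 size 34.3 84.9 ang 76.0
```

View pics/nC.png

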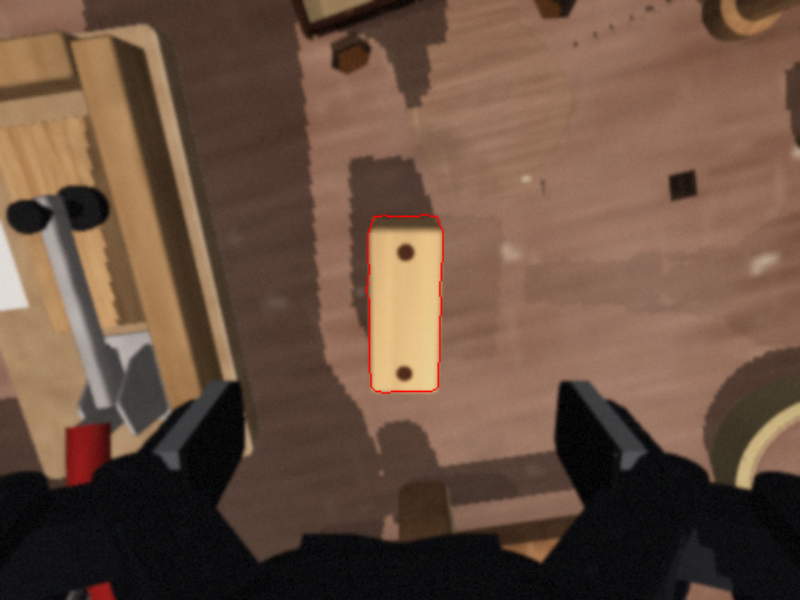

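Request:
play_rows(
  linear=[
    [-0.0035, -0.001, -0.03],
    [0, 0, -0.03],
    [0, 0, -0.03],
    [0, 0, -0.02],
    [0, 0, -0.006],
    [0, 0, 0],
    [0, 0, 0],
  ],
  turn=[0, 0, 0, 0, 0, 0, 0],
)

```text
time: 21.3
tool_pos: [0.4579, 0.0304, 0.0145]
tool_rot: [-0.0, 0.993, -0.118, 0.001]
contact_force: [0.1, 0.3, 0.5]
gripper_width: 0.998
grasp_force: 0.0
```

Request:
play_rows(
  linear=[
    [0, 0, 0],
    [0, 0, 0],
    [0, 0, 0],
    [0, 0, 0],
    [0, 0, 0],
    [0, 0, 0],
  ],
  turn=[0, 0, 0, 0, 0, 0],
  hand=0,
)

```text
time: 22.05
tool_pos: [0.4573, 0.0304, 0.0135]
tool_rot: [-0.0, 0.993, -0.118, 0.0]
contact_force: [-0.4, 0.7, 3.6]
gripper_width: 0.387
grasp_force: 61.2
```

Request:
play_rows(
  linear=[
    [0, 0, 0.02],
    [0, 0, 0.04],
    [0, 0, 0.045],
    [0, 0, 0.04],
    [0.02, -0.03, 0],
    [0.04, -0.05, 0],
    [0.04, -0.05, 0],
    [0.04, -0.05, 0],
  ],
  turn=[0, 0, 0, 0, 1, 1, 1, 0.6],
)

```text
time: 23.05
tool_pos: [0.5943, -0.1473, 0.1569]
tool_rot: [-0.0, 0.996, -0.086, -0.001]
contact_force: [0.9, -0.8, 0.0]
gripper_width: 0.386
grasp_force: 60.8
```

Request:
play_rows(
  linear=[
    [0.04, -0.04, 0],
    [0.0217, -0.018, 0],
    [0, 0, -0.03],
    [0, 0, -0.02],
    [0, 0, 0],
    [0, 0, 0],
  ],
  turn=[0, 0, 0, 0, 0, 0],
)

```text
time: 23.8
tool_pos: [0.6557, -0.2037, 0.1086]
tool_rot: [0.0, 0.996, -0.086, 0.0]
contact_force: [0.0, -0.5, -0.4]
gripper_width: 0.387
grasp_force: 60.7
```

```bash
python3 -c "
from h import *
near('pC','tray_c_floor',.104,.058,.015)"
```

```text
tcp [ 0.6561 -0.2039  0.1095]
tray_c_floor 0.85 [263. 142.] 3749 rect 689.9 -213.9 size 58.3 43.2 ang 78.7
```

View pics/pC.png

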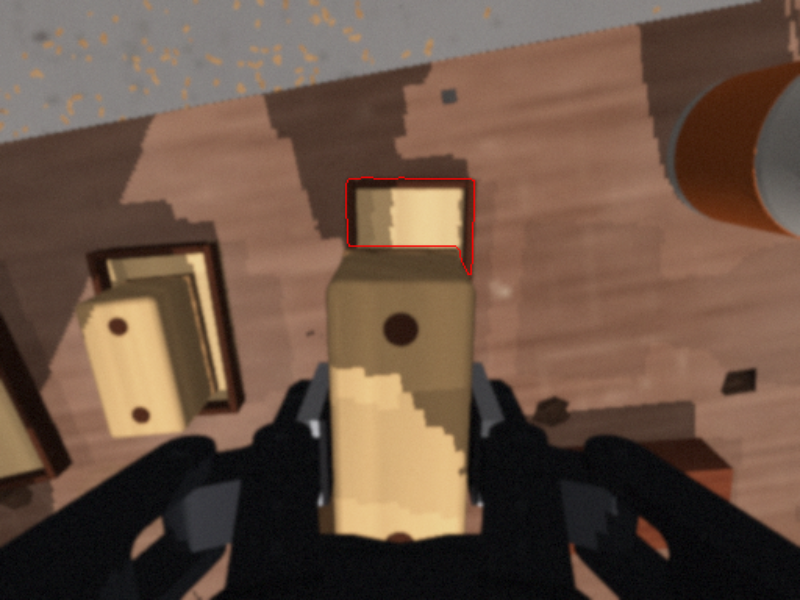

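Block C is held upright, and tray C's far part is outlined at (347–474, 180–275). Block B stands in its tray at (140,360). I'll lower C.

Request:
play_rows(
  linear=[
    [0.0035, -0.004, 0],
    [0, 0, -0.02],
    [0, 0, -0.025],
    [0, 0, -0.02],
    [0, 0, -0.01],
    [0, 0, 0],
    [0, 0, 0],
  ],
  turn=[0, 0, 0, 0, 0, 0, 0],
)

```text
time: 24.78
tool_pos: [0.6598, -0.2083, 0.0341]
tool_rot: [0.0, 0.996, -0.087, 0.001]
contact_force: [0.1, -0.0, 0.1]
gripper_width: 0.389
grasp_force: 60.7
```

Request:
play_rows(
  linear=[
    [0, 0, -0.008],
    [0, 0, -0.0065],
    [0, 0, 0],
    [0, 0, 0],
  ],
  turn=[0, 0, 0, 0],
)

```text
time: 25.28
tool_pos: [0.6593, -0.2081, 0.0187]
tool_rot: [0.0, 0.996, -0.087, 0.0]
contact_force: [0.7, -1.0, 0.5]
gripper_width: 0.39
grasp_force: 60.9
```

Request:
play_rows(
  linear=[
    [0, 0, 0],
    [0, 0, 0],
    [0, 0, 0],
    [0, 0, 0],
  ],
  turn=[0, 0, 0, 0],
  hand=0.075,
)

```text
time: 25.78
tool_pos: [0.659, -0.2079, 0.0186]
tool_rot: [-0.0, 0.996, -0.087, -0.0]
contact_force: [-0.1, -1.0, 0.1]
gripper_width: 0.878
grasp_force: 0.0
```

Request:
play_rows(
  linear=[
    [0, 0, 0.025],
    [0, 0, 0.045],
    [0, 0, 0.04],
    [-0.03, 0, 0.01],
    [-0.05, 0, 0],
    [-0.05, 0, 0],
    [-0.05, -0.001, 0],
    [-0.03, -0.001, -0.008],
  ],
  turn=[0, 0, 0, 5, 7, 7, 7, 6.5],
  hand=0.0854,
)

```text
time: 26.78
tool_pos: [0.4476, -0.21, 0.131]
tool_rot: [0.001, 0.98, 0.197, 0.0]
contact_force: [0.3, -0.9, 0.3]
gripper_width: 1.001
grasp_force: 0.0
```

Request:
play_rows(
  linear=[
    [0, 0, 0],
    [0, 0, 0],
  ],
  turn=[0, 0],
)

```text
time: 27.02
tool_pos: [0.4498, -0.2102, 0.1312]
tool_rot: [0.0, 0.981, 0.195, 0.001]
contact_force: [-0.2, 0.1, 0.8]
gripper_width: 0.999
grasp_force: 0.0
```

```bash
python3 -c "
from h import *
near('nD','block_d_centre',.098,.034,.045)"
```

```text
tcp [ 0.4501 -0.2102  0.1313]
block_d_centre 0.64 [254. 188.] 6327 rect 451.8 -209.8 size 100.6 34.7 ang 21.4
```

View pics/nD.png

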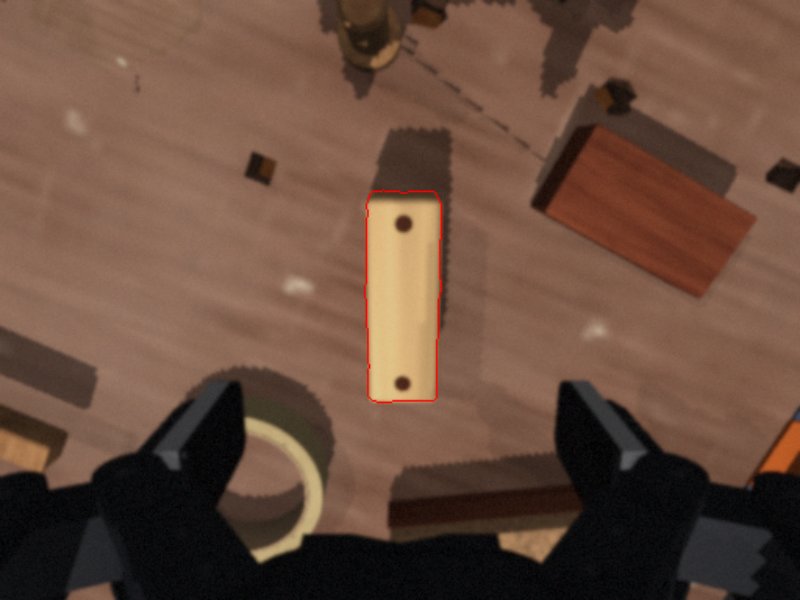

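Block D's top face spans (367–440, 200–402), centred between the fingers. The offcut corner at (535,207) is ahead of the finger path, so I'll descend.

Request:
play_rows(
  linear=[
    [0, 0, -0.03],
    [0, 0, -0.03],
    [0, 0, -0.03],
    [0, 0, -0.02],
    [0, 0, -0.006],
    [0, 0, 0],
    [0, 0, 0],
  ],
  turn=[0, 0, 0, 0, 0, 0, 0],
)

```text
time: 28.0
tool_pos: [0.4501, -0.2105, 0.0158]
tool_rot: [0.001, 0.981, 0.196, 0.001]
contact_force: [0.8, 0.5, -0.1]
gripper_width: 0.998
grasp_force: 0.0
```

Request:
play_rows(
  linear=[
    [0, 0, 0],
    [0, 0, 0],
    [0, 0, 0],
    [0, 0, 0],
    [0, 0, 0],
    [0, 0, 0],
  ],
  turn=[0, 0, 0, 0, 0, 0],
  hand=0,
)

```text
time: 28.75
tool_pos: [0.4496, -0.2103, 0.0152]
tool_rot: [0.0, 0.981, 0.196, 0.0]
contact_force: [-0.1, -0.7, 4.8]
gripper_width: 0.392
grasp_force: 61.3
```

Request:
play_rows(
  linear=[
    [0, 0, 0.02],
    [0, 0, 0.04],
    [0, 0, 0.045],
    [0, 0, 0.04],
    [0.01, 0.04, 0],
    [0.03, 0.05, 0],
    [0.045, 0.05, 0],
    [0.045, 0.05, 0],
  ],
  turn=[0, 0, 0, 0, -4, -4, -4, -4],
)

```text
time: 29.75
tool_pos: [0.5728, -0.0252, 0.1584]
tool_rot: [-0.0, 0.998, 0.056, -0.001]
contact_force: [-0.4, -1.5, 0.0]
gripper_width: 0.391
grasp_force: 60.7
```

Request:
play_rows(
  linear=[
    [0.045, 0.04, 0],
    [0.0257, 0.004, 0],
    [0, 0, -0.03],
    [0, 0, -0.02],
    [0, 0, 0],
    [0, 0, 0],
  ],
  turn=[-2.9, 0, 0, 0, 0, 0],
)

```text
time: 30.5
tool_pos: [0.6434, 0.0167, 0.1101]
tool_rot: [-0.0, 0.999, 0.032, 0.0]
contact_force: [-0.8, 0.1, -1.3]
gripper_width: 0.39
grasp_force: 60.6
```

```bash
python3 -c "
from h import *
near('pD','tray_d_floor',.122,.058,.015)"
```

```text
tcp [0.6439 0.0167 0.1108]
tray_d_floor 0.86 [251. 118.] 3650 rect 691.6 26.0 size 40.8 58.0 ang 4.6
```

View pics/pD.png

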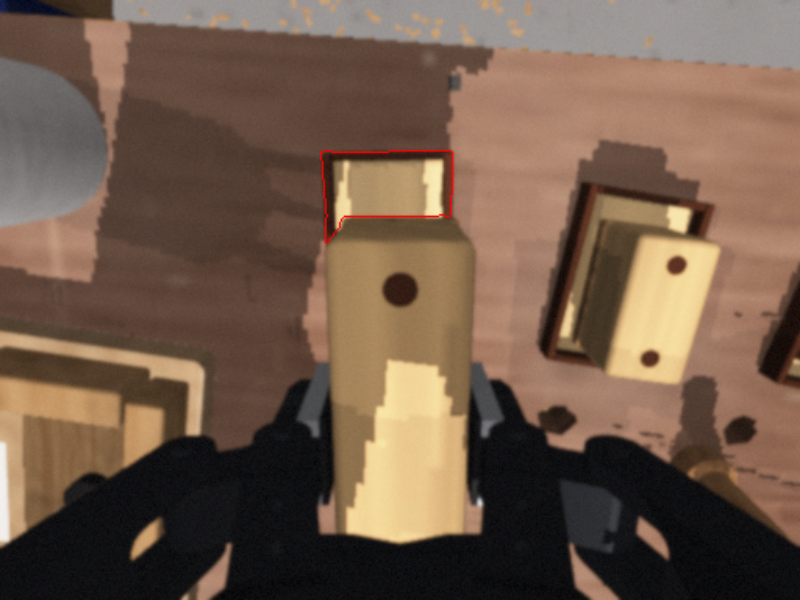

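Block D is held upright. Tray D's far part is outlined at (322–452, 152–242), so the block needs about 7 mm forward and 5 mm left.

Request:
play_rows(
  linear=[
    [0.007, 0.0055, 0],
    [0, 0, -0.02],
    [0, 0, -0.025],
    [0, 0, -0.02],
    [0, 0, -0.011],
    [0, 0, 0],
    [0, 0, 0],
  ],
  turn=[0, 0, 0, 0, 0, 0, 0],
)

```text
time: 31.48
tool_pos: [0.6512, 0.0224, 0.0346]
tool_rot: [0.0, 0.999, 0.032, 0.001]
contact_force: [-0.3, 0.5, -1.7]
gripper_width: 0.39
grasp_force: 60.7
```

Request:
play_rows(
  linear=[
    [0, 0, -0.008],
    [0, 0, -0.0062],
    [0, 0, 0],
    [0, 0, 0],
  ],
  turn=[0, 0, 0, 0],
)

```text
time: 31.98
tool_pos: [0.6513, 0.0224, 0.0202]
tool_rot: [0.0, 0.999, 0.032, 0.001]
contact_force: [0.8, 0.2, 3.3]
gripper_width: 0.384
grasp_force: 61.2
```

Request:
play_rows(
  linear=[
    [0, 0, 0],
    [0, 0, 0],
    [0, 0, 0],
    [0, 0, 0],
  ],
  turn=[0, 0, 0, 0],
  hand=0.075,
)

```text
time: 32.48
tool_pos: [0.6502, 0.0225, 0.0192]
tool_rot: [-0.0, 0.999, 0.032, -0.0]
contact_force: [0.4, -0.3, -0.5]
gripper_width: 0.88
grasp_force: 0.0
```

Request:
play_rows(
  linear=[
    [0, 0, 0.025],
    [0, 0, 0.045],
    [0, 0, 0.05],
    [-0.02, 0, 0.05],
    [-0.03, 0.01, 0.05],
    [-0.03, 0.025, 0.05],
    [-0.02, 0.025, 0.04],
    [0, 0.02, 0],
  ],
  turn=[0, 0, 0, -3.7, 0, 0, 0, 0],
)

```text
time: 33.48
tool_pos: [0.5516, 0.1031, 0.3344]
tool_rot: [-0.0, 1.0, -0.0, 0.005]
contact_force: [0.5, -0.4, 0.1]
gripper_width: 0.879
grasp_force: 0.0
```

Request:
play_rows(
  linear=[
    [0, 0, 0],
    [0, 0, 0],
  ],
  turn=[0, 0],
)

```text
time: 33.72
tool_pos: [0.5505, 0.1016, 0.3263]
tool_rot: [0.0, 1.0, -0.0, -0.002]
contact_force: [0.3, -0.4, -1.3]
gripper_width: 0.88
grasp_force: 0.0
```

```bash
python3 -c "
from h import *
snap('end')"
```

```text
block_a_centre 0.62 [ 70. 112.] 1641 [0.6   0.334 0.04 ]
tray_a_floor 0.78 [ 91. 111.] 1062 [0.6   0.324 0.005]
dog_centre 0.92 [445. 145.] 688 [ 0.557 -0.141  0.04 ]
offcut_centre 0.49 [510. 167.] 71 [ 0.528 -0.231  0.04 ]
```

View pics/end.png

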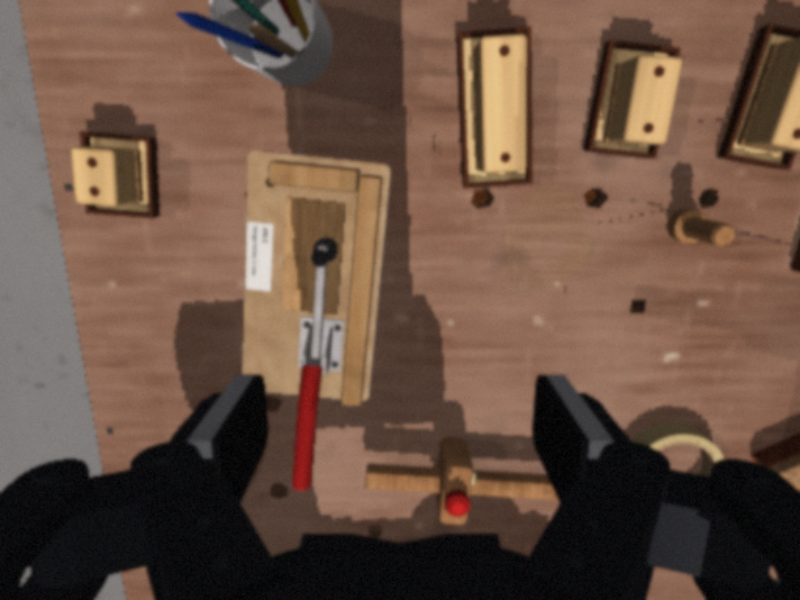

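All four blocks stand upright inside their trays: A (93,178), D (502,100), B (653,97), C (790,95). The dog at (705,232) is standing. I'll run one numeric check of seating at top height 0.050.

```bash
python3 - <<'E'
from h import *
c,f,_=pickle.load(open("end.pkl","rb"))
for n,uv,L,W,z in [("A",[(72,150),(113,147),(117,206),(77,208)],.044,.034,.05),("tA",[(82,133),(156,135),(158,215),(88,211)],.068,.058,.015),
 ("D",[(475,36),(524,34),(527,174),(482,176)],.098,.034,.05),("tD",[(458,32),(530,29),(531,182),(463,187)],.122,.058,.015),
 ("B",[(637,52),(682,56),(670,146),(625,140)],.062,.034,.05),("tB",[(606,42),(680,48),(655,157),(585,150)],.086,.058,.015)]:
    x,e,*l=fit(c,uv,L,W,z); print(n,x[:2].round(4),np.degrees(x[2]).round(1),e.round(4),np.round(l,3))
E
```

```text
A [0.5978 0.3406] -1.9 0.0021 [0.045 0.045 0.032 0.032]
tA [0.5992 0.3377] -4.2 0.0026 [0.064 0.066 0.061 0.06 ]
D [0.6493 0.0243] 4.8 0.0018 [0.1   0.1   0.036 0.035]
tD [0.6495 0.023 ] 3.8 0.0022 [0.12  0.118 0.057 0.058]
B [ 0.6547 -0.0895] -2.0 0.0021 [0.062 0.064 0.034 0.036]
tB [ 0.6568 -0.0875] -5.7 0.0019 [0.083 0.084 0.06  0.06 ]
```

All offsets are under 4 mm, so I'm handing the job in.

```bash
python3 -c "
from plant import *
print(job_done())"
```

```text
the job is handed in; nothing more can be done
None
```

All four clamping blocks stand upright in the trays of their own length and the job is handed in; the last picture put A, B and D within about 4 mm of their tray centres, C was confirmed in its tray by eye only, and no move was made against the dog or the offcut.

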